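# Key the end cover onto its dowel, press it home and close the keeper

## Robot

A 7-joint arm with a two-finger parallel gripper is mounted at the origin on the work surface; the furniture and walls round the work are solid. World frame = base frame: x ahead of the robot, y to its left, z up, the work surface at z = 0. Lengths are in m, angles in rad, forces in N, time in s.
With the tool pointing down it reaches from about 0.4 to 0.9 m from the base axis. Payload 5.5 kg.
Tool frame: the origin (TCP) lies midway between the tips of the shut fingers; the grasp point (between the pads) lies 19 mm behind it (manip.grip_depth is the distance from the TCP to the grasp point, in m); z points along the fingers, y is the line along which they close (so a half turn about z gives the same grasp; the last joint's range is limited). The gripper opens to 92 mm and grips with 3 to 60 N. Pads are 19 mm wide; open, the fingers measure 130 mm over their backs; the gripper's body (75 mm by 190 mm) begins 47 mm behind the grasp point.
Start: joints at [1.463, 0.501, -0.427, 1.55, 0.221, 1.138, -0.21], TCP at [0.236, -0.606, 0.227] pointing down, gripper open.
Joint ranges: [-2.88, 2.88], [-0.31, 2.03], [-1.54, 1.56], [0.2, 2.42], [-1.41, 4.55], [0.19, 2.02], [-2.57, 2.57]. Speed limits (rad/s): [2.57, 2.57, 3.14, 3.14, 3.14, 3.14, 3.14].

## Interface

Orientations are given as a unit quaternion [x, y, z, w].
In Python, from bench import manip, effector, viewer gives the robot as it stands. Calls block until the motion is done:
- manip.move_pose(position, orientation): joint-space move of the TCP to a pose.
- manip.servo_line(position, ori=None, vel=0.15): straight line of the TCP; ori=None keeps the orientation; vel is the mean speed in m/s.
- manip.movej(angles): joint-space move.
- effector.open_jaws() and effector.close(f_grip=None): open the fingers fully, or close them until they stop; f_grip is the grip in N (None keeps the last).
- manip.sleep(seconds).
- manip.solve_ik(position, orientation): joint angles nearest the present ones, or None.
- viewer.get_image(name): name is "side" or "top" or "wrist"; returns the picture (480x640x3 uint8, red, green, blue); there is no depth.
- viewer.get_calibration(name): a dict with "vfov" (degrees; the focal length in pixels is half the picture's height over the tangent of half this angle, whatever the lens; pixels are square), "cx", "cy" (the principal point, pixels), "eye" and "attitude" of the camera in the world. Camera axes: x right, y down, z forward; pixel columns grow to the right and rows downward; lengths in m; the calibration is good to about 2 mm. A picture is of the moment at which its call begins: read the wrist's pose just before it. get_calibration takes no time and is no camera call; for the wrist camera it gives the pose at the moment of the call.
A pose or a line that the arm cannot do raises manip.PlanningError and nothing moves.
- manip.hand_in(): hands the job in; it is judged then, once.
Readings, each from a call of its own:
- manip.current_clock(): time.
- manip.current_q(): joint angles.
- manip.current_joint_velocities(): joint speeds.
- manip.current_tau(): joint torques, N m.
- manip.current_tool_pos(): TCP position.
- manip.current_tcp_rot(): TCP orientation.
- manip.current_force(): force on the tool from outside, world axes, zero at the start.
- manip.current_wrist_torque(): the same for the moment, N m.
- manip.current_finger_gap(): finger opening in m.
- manip.current_gripper_force(): force on a finger pad.
Only numpy, scipy, OpenCV 4.12 (cv2) and the standard library are available. Lean on these libraries where they do the work, as an engineer would, in place of code of your own. Each camera call takes 0.05 s, during which the arm holds its last target. There are 200 camera calls.

## Task

The round end cover stands proud of the gear case because the notch in its rim is not over the locating dowel. Pushing with the fingertips only, turn the cover by its upright lugs until the notch stands over the dowel, then press it down at its centre boss until the flange is flush on the case all round, and last push the steel swing keeper by its thumb tab in over the rim until it stops. Do not pinch or lift the cover or the keeper's tab, do not force the keeper while the cover is still up, and leave the spanner, bolt, coupling and tape roll where they are.

Things in the scene. Friction and masses are not known exactly. Their poses are not given: they have to be found in the camera images.
- gear_case: Grey cast gear case bolted to the bench, fixed: barrel 149 mm across, foot 150 x 190 mm. Origin under its centre on the bench, z up. Its machined seat face lies 86 mm above the bench, round a bore of 64 mm. The locating dowel is on its +x side, the keeper's pivot on its -x side, a level input shaft (46 mm high, ending 134 mm out) on its -y side.
- seat (a point): Centre of the bore at the seat face of the gear case, axes as the gear case: the cover's origin belongs here, with the cover's x along the case's x. A stiff rubber sealing ring in the bore carries the raised cover and drags on it as it is pressed down; it stays down.
- dowel_tip (a point): Top of the upright steel locating dowel on the gear case: 8 mm diameter with a conical nose, 62 mm from the bore's axis (half of it shows beyond the cover's rim), 8.5 mm above the seat face.
- end_cover: Loose aluminium end cover, about 0.45 kg. Origin at the centre of its flange's underside, z up. Flange 124 mm diameter, 10 mm thick; the spigot below it (62 mm diameter, 34 mm long, greased) sits in the bore. Starts level, its flange 10 mm above the seat, at least 0.7 rad from the dowel, either way. Turns easily about z, stays where it is left, does not sink by itself.
- notch (a point): Middle of the cover's rim notch, which lies along the cover's +x: 62 mm from the axis, at the rim, level with the flange's top. The notch is 10 mm deep (to 52 mm radius), 17 mm wide at the rim, with radial flanks. Notch and dowel must agree within about 5 degrees; otherwise the dowel stops the cover after 1.5 mm. Axes as the cover.
- lug_a (a point): Middle of the upright finger lug on the cover's +y side: 10 mm thick (along the cover's x), 22 mm long radially (34 to 56 mm from the axis), standing 25 mm above the flange's top; this point is 12 mm above the flange's top. Push its flat side to turn the cover. Axes as the cover.
- lug_b (a point): The same lug on the cover's -y side, 180 degrees from lug_a. (Mind the arm: the red toolbox on the bench at the robot's left is solid, and its latches reach to 234 mm left of the base axis.)
- boss_top (a point): Centre of the top of the cover's round centre boss, 26 mm diameter, 8 mm above the flange's top: press here. A steady push of 12 to 20 N takes the cover 10 mm down to its seat. Axes as the cover.
- keeper (a joint): Angle (rad) of the swing keeper, a flat steel toe 18 mm wide, 5 mm thick, reaching 34 mm from its pivot, stiff (about 3 N at the tab). At 0 the toe points along the case's +y, clear of the cover; grows clockwise from above to the stop at 1.571, toe along the case's +x over the rim. Starts at -0.55 to -0.1. Its underside is 11 mm above the seat: a raised cover blocks it.
- keeper_pivot (a point): The keeper's upright pivot axis, 82 mm from the bore's axis on the case's -x side, 13.5 mm above the seat face; the bolt head on it ends 24 mm above the seat face. Axes as the gear case.
- keeper_tab (a point): Middle of the outer (pushed) face of the keeper's turned-up thumb tab, 21 mm out along the toe from the pivot. Tab 20 mm long along the toe, 6 mm thick, top 37 mm above the seat face; this point is 26 mm above the seat face. Axes as the keeper: y along the toe, x the way the tab is to be pushed.
- spanner: Bystander: steel combination spanner 168 mm long, lying on the bench beside the gear case. Origin under its middle.
- hex_bolt: Bystander: M16 hex bolt standing on its head, 85 mm tall. Origin under its head.
- tape_roll: Bystander: roll of black tape lying flat, 64 mm diameter, 19 mm high. Origin under its centre.
- coupling: Bystander: light grey pipe coupling standing on end, 40 mm diameter, 48 mm tall. Origin under its centre.

How it is judged:
On the way, in this order (a step that is already met when the one before it is completed fails the run):
1. the cover is turned so that its notch stands over the dowel, not yet pressed down (horizontal distance between notch and dowel_tip below 0.009 m and z of end_cover in the frame of seat above 0.006 m), for 0.1 s.
2. the cover is pressed flush on its seat, the keeper still clear of it (z of end_cover in the frame of seat below 0.0018 m and horizontal distance between notch and dowel_tip below 0.007 m and value of joint keeper below 0.9 rad), for 0.1 s.
3. the keeper is swung in over the rim (value of joint keeper above 1.4 rad), for 0.1 s.
At the end, for the whole second after the job is handed in: The cover lies flush on the gear case (flange within 1.8 mm of the seat, tilted less than 0.03 rad) with its notch round the dowel (centres within 7 mm), at rest, and the keeper is swung in over the rim (1.4 rad or more of 1.571) (z of end_cover in the frame of seat below 0.0018 m and horizontal distance between notch and dowel_tip below 0.007 m and angle between end_cover's own z axis and vertical below 0.03 rad and value of joint keeper above 1.4 rad and linear speed of end_cover below 0.02 m/s); the robot touches nothing.
It fails at once if the cover is lifted (more than 6 mm above where it rested) or tipped (more than 0.2 rad) (z of end_cover in the frame of seat above 0.016 m or angle between end_cover's own z axis and vertical above 0.2 rad).
It fails at once if the keeper is forced (more than 15 N) against a cover that is not down (contact force between keeper and end_cover above 15 N and z of end_cover in the frame of seat above 0.006 m).
It fails at once if a bystander (spanner, bolt, tape roll, coupling) is moved more than 15 mm (distance of any of spanner, hex_bolt, tape_roll, coupling from where it was at the start of the episode above 0.015 m).
It fails at once if a lug of the cover or the keeper's tab is pinched (pressed on both its faces at once) ((contact force between the fingers and end_cover_c11 above 3 N and contact force between the fingers and end_cover_c12 above 3 N) or (contact force between the fingers and end_cover_c14 above 3 N and contact force between the fingers and end_cover_c15 above 3 N) or (contact force between the fingers and keeper_c3 above 3 N and contact force between the fingers and keeper_c4 above 3 N)).
It also fails if it takes over 67 s, if anything falls off the work surface, if the arm or the gripper's body presses on something with over 40 N, if the wrist force passes 120 N, or if a joint passes its speed limit or range.

## Working session

There is one attempt and no reset: what is moved stays moved. The work goes in short steps, each a Python script; the robot and the scene stay as the last script left them, time stands still between calls to the robot, and variables do not carry over. Pictures are saved under pics/ and viewed, at most 10 in all, crops included, and the job is handed in when it is done.

```bash
mkdir -p pics; ls
python3 - <<'E'
from bench import manip, effector, viewer
import cv2
for n in ("top","side"):
    cv2.imwrite(f"pics/{n}0.png",viewer.get_image(n)[:,:,::-1]); print(n,viewer.get_calibration(n))
print(manip.current_clock(),manip.current_tcp_rot())
E
```

```text
pics
top {'vfov': 56.213409764775655, 'cx': 317.9250984107993, 'cy': 251.4491170577247, 'eye': array([ 0.33771369, -0.05816275,  0.9367581 ]), 'attitude': array([ 0.70603565, -0.70328232,  0.06748607, -0.04851048])}
side {'vfov': 45.02782488198221, 'cx': 314.81277215834353, 'cy': 236.30949644247656, 'eye': array([0.52854654, 0.71622185, 0.50053238]), 'attitude': array([ 1.09125838e-02,  8.45873307e-01, -5.33271662e-01, -7.73947460e-04])}
0.1 [ 9.82859128e-01  1.84356086e-01 -1.31109498e-04 -8.66435919e-04]
```

View pics/top0.png

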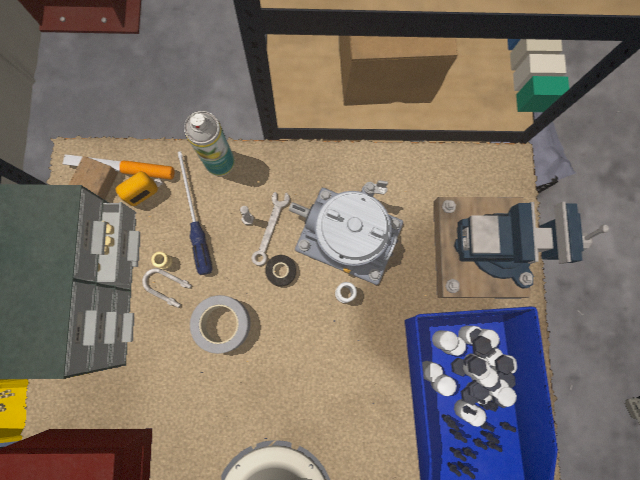

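View pics/side0.png

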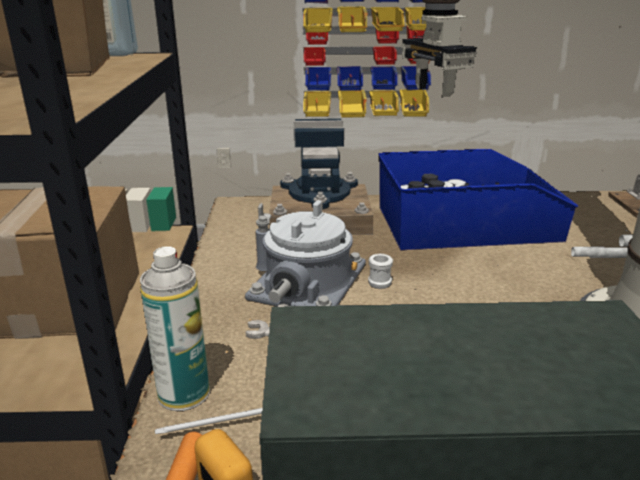

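The top view shows the case with its cover at about px (353,228), shaft to the upper left (297,209), keeper at the upper right (377,188) and orange spot at (346,268). The side view shows the cover raised at (307,232). I'll zoom in and compute a rough position.

```bash
cat > h.py <<'E'
import numpy as np, cv2
from scipy.spatial.transform import Rotation as R
from bench import manip, effector, viewer
def cam(c):
    return 240/np.tan(np.radians(c['vfov'])/2), R.from_quat(c['attitude']).as_matrix()
def ray(c,u,v,z):
    f,M=cam(c); d=M@np.array([(u-c['cx'])/f,(v-c['cy'])/f,1]); e=np.array(c['eye']); return e+d*(z-e[2])/d[2]
def proj(c,p):
    f,M=cam(c); q=M.T@(np.array(p)-c['eye']); return np.array([c['cx']+f*q[0]/q[2],c['cy']+f*q[1]/q[2]])
def down(yaw): # tool y axis (closing line) at world angle yaw
    y=np.array([np.cos(yaw),np.sin(yaw),0]); z=np.array([0,0,-1.]); return R.from_matrix(np.c_[np.cross(y,z),y,z]).as_quat()
def shot(n,name): 
    c=viewer.get_calibration(n); im=viewer.get_image(n)[:,:,::-1].copy(); cv2.imwrite(f'pics/{name}.png',im); return c,im
E
python3 - <<'E'
from h import *
im=cv2.imread('pics/top0.png'); cv2.imwrite('pics/t0c.png',cv2.resize(im[165:305,230:415],None,fx=4,fy=4,interpolation=cv2.INTER_CUBIC))
c=viewer.get_calibration('top')
for u,v,z in [(353,228,.106),(297,209,.046),(377,188,.1),(346,268,.0)]: print(ray(c,u,v,z))
w=viewer.get_calibration('wrist'); M=R.from_quat(manip.current_tcp_rot()).as_matrix()
print(M.T@(w['eye']-manip.current_tool_pos()), M.T@R.from_quat(w['attitude']).as_matrix(), w['vfov'])
E
```

```text
[ 0.52092431 -0.14684126  0.106     ]
[ 0.57290645 -0.0391919   0.046     ]
[ 0.60198164 -0.19505641  0.1       ]
[ 0.45810171 -0.14242985  0.        ]
[ 0.08443489 -0.00029637 -0.15843257] [[-5.88874492e-05 -9.51468311e-01 -3.07746729e-01]
 [ 9.99999673e-01  1.92179251e-04 -7.85515732e-04]
 [ 8.06535863e-04 -3.07746675e-01  9.51467989e-01]] 61.66347154512009
```

View pics/t0c.png

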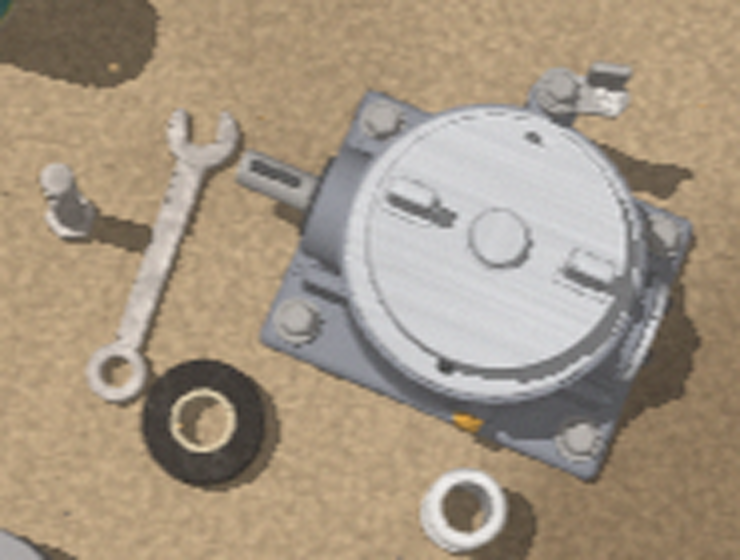

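The crop shows boss at crop (498,238), lugs at (412,195) and (590,268), dark spots at (533,137) and (445,365), and keeper at (590,90). It's too coarse to tell notch from dowel, so I'll look with the wrist camera.

Run:
```python
from h import *
effector.close(5)
q=manip.current_tcp_rot()
print(manip.current_q())
manip.move_pose([0.47,-0.165,0.30],q)
c,im=shot('wrist','w0'); print(c, manip.current_clock(),manip.current_q())
```

```text
[ 1.46318968  0.50092037 -0.42699759  1.55039723  0.22079813  1.13829546
 -0.21031211]
{'vfov': 61.66347154512009, 'cx': 319.216754835791, 'cy': 240.04905680028008, 'eye': array([ 0.5484234 , -0.13571498,  0.45819713]), 'attitude': array([ 0.81465217, -0.55860601, -0.08851685,  0.12831969])} 3.4167 [ 0.99628609  0.19569207 -0.80076256  1.82424112  0.15114778  1.18460966
 -1.05456876]
```

View pics/w0.png

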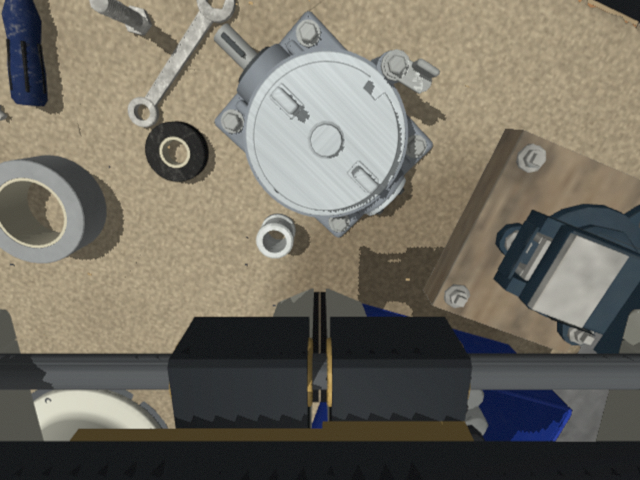

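Run:
```python
import cv2
im=cv2.imread('pics/w0.png'); cv2.imwrite('pics/w0c.png',cv2.resize(im[0:240,210:450],None,fx=2.5,fy=2.5,interpolation=cv2.INTER_CUBIC))
```

```text
(no output)
```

View pics/w0c.png

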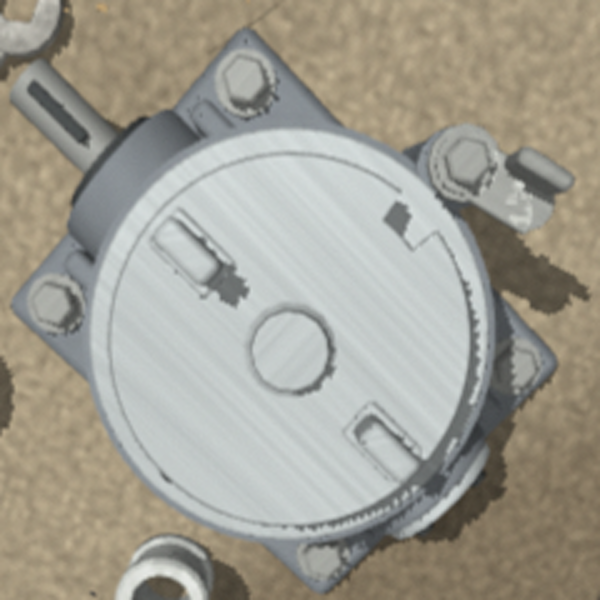

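The notch shows at crop (412,220), boss (290,350), lug tops at (180,245) and (380,440), keeper bolt (463,165), tab (543,168), toe tip about (535,215), and the dowel just showing at (165,478), roughly opposite the notch. Now I'll convert these to world coordinates.

Run:
```python
from h import *
c=dict(vfov=61.66347154512009,cx=319.2168,cy=240.049,eye=np.array([0.5484234,-0.13571498,0.45819713]),attitude=[0.81465217,-0.55860601,-0.08851685,0.12831969])
def w(u,v,z): return ray(c,210+u/2.5,v/2.5,z)[:2]
b=w(290,350,.114)
P=dict(boss=b,notch=w(412,220,.106),dowel=w(165,478,.0945),pivot=w(463,165,.110),tab=w(543,166,.123),toe=w(540,218,.1),lugNW=w(180,237,.131),lugSE=w(388,432,.131),foot1=w(247,82,.02),f2=w(55,305,.02),f3=w(322,560,.02),f4=w(520,365,.02),shaft=w(35,85,.06))
for k,p in P.items(): d=p-b; print(k,p.round(4),(np.hypot(*d)*1000).round(1),np.degrees(np.arctan2(d[1],d[0])).round(1))
print('case from footbolts',np.mean([P[k] for k in('foot1','f2','f3','f4')],0))
d=P['tab']-P['pivot'];print(np.degrees(np.arctan2(d[1],d[0])),np.hypot(*d))
d=P['toe']-P['pivot'];print(np.degrees(np.arctan2(d[1],d[0])),np.hypot(*d))
```

```text
boss [ 0.5281 -0.1493] 0.0 0.0
notch [ 0.5807 -0.1718] 57.2 -23.2
dowel [ 0.4681 -0.124 ] 65.1 157.2
pivot [ 0.6013 -0.18  ] 79.3 -22.8
tab [ 0.6079 -0.2014] 95.3 -33.2
toe [ 0.5972 -0.212 ] 93.3 -42.2
lugNW [ 0.5483 -0.1049] 48.8 65.5
lugSE [ 0.5165 -0.1877] 40.2 -106.8
foot1 [ 0.6118 -0.0999] 97.2 30.6
f2 [ 0.5042 -0.0546] 97.7 104.2
f3 [ 0.4417 -0.2002] 100.3 -149.5
f4 [ 0.5521 -0.2466] 100.2 -76.2
shaft [ 0.5778 -0.0329] 126.6 66.9
case from footbolts [ 0.52743629 -0.15033918]
-72.79975566605899 0.02240646384406304
-97.29573203297066 0.03223342582578489
```

```bash
cat >> h.py <<'E'
C=np.array([.5277,-.1495])
def turn(deg_list,dt=0):
    """rotate joint 7 only: positive q7 = clockwise tool yaw (checked)"""
    for d in deg_list:
        q=np.array(manip.current_q()); q[6]+=np.radians(d); manip.movej(q)
def yaw():
    y=R.from_quat(manip.current_tcp_rot()).as_matrix()[:,1]; return np.degrees(np.arctan2(y[1],y[0]))
E
python3 - <<'E'
from h import *
manip.move_pose([*C,.20],down(np.radians(-87)))
effector.open_jaws()
print(manip.current_clock(),manip.current_q().round(2) if hasattr(manip.current_q(),'round') else manip.current_q(),yaw(),manip.current_finger_gap(),manip.current_force())
y0=yaw(); t=manip.current_clock(); turn([4]); print('q7+4deg ->',yaw()-y0, manip.current_clock()-t, manip.current_tool_pos()); turn([-4])
manip.servo_line([*C,.112],down(np.radians(-87)),vel=.08)
print(manip.current_clock(),manip.current_tool_pos(),manip.current_force(),yaw())
shot('wrist','w1'); shot('side','s1')
E
```

```text
5.4333 [ 0.82  0.41 -0.74  1.83  0.32  1.03 -1.57] -87.00064181216456 0.09160900987295184 [-0.82878724 -0.43569662  0.38691626]
q7+4deg -> 3.9053734719215356 0.25 [ 0.52772176 -0.14950469  0.20000069]
7.1833 [ 0.52822198 -0.14961103  0.11255976] [ 0.95579167 -0.37985854  0.3786129 ] -87.00099274343528
```

View pics/w1.png

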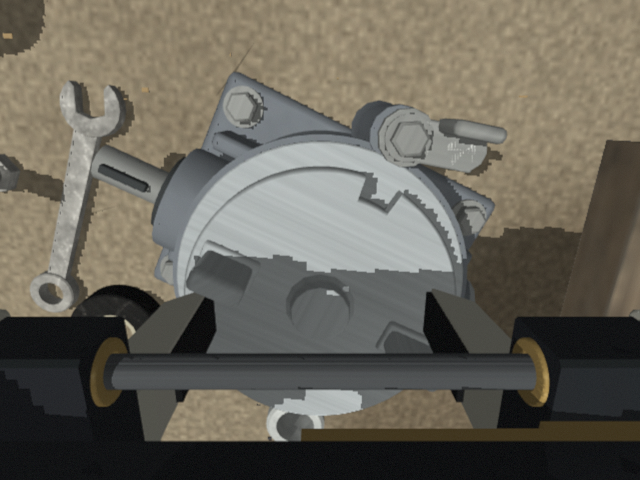

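The view shows the open fingers astride the cover, the notch at (380,195) and lugs at (222,275) and (402,338). Since q7 increases counter-clockwise, a counter-clockwise push fits in a single sweep.

Run:
```python
from h import *
manip.servo_line([*C,.16],vel=.12)
turn([-138+87])
manip.servo_line([*C,.112],vel=.08)
print(manip.current_clock(),manip.current_tool_pos(),manip.current_force(),yaw(),manip.current_q()[6])
for k in range(9):
    turn([19.5]); print(manip.current_clock(),round(yaw(),1),np.round(manip.current_force(),1),np.round(manip.current_tool_pos(),4))
c,im=shot('wrist','w2'); np.save('c2.npy',c,allow_pickle=True); shot('side','s2'); shot('top','t2')
```

```text
9.4417 [ 0.52794001 -0.14928517  0.11201767] [-0.26730703 -0.18889265 -0.50078061] -137.9923174318959 -2.5249462626173034
9.8667 -118.7 [-0.1 -0.5  0.1] [ 0.5284 -0.1495  0.1126]
10.2833 -99.5 [ 1.3  0.4 -0.4] [ 0.5285 -0.1495  0.1127]
10.7 -80.4 [-0.4 -0.5  0.1] [ 0.5285 -0.1496  0.1128]
11.1167 -61.2 [ 0.5 -0.3 -0.1] [ 0.5285 -0.1496  0.1128]
11.5333 -42.1 [0.  0.9 0.1] [ 0.5285 -0.1497  0.1128]
11.95 -23.0 [ 0.6 -0.1  0.6] [ 0.5286 -0.1497  0.1128]
12.3667 -3.9 [0.  0.3 0.5] [ 0.5286 -0.1497  0.1128]
12.7833 15.3 [ 0.4 -0.7 -0.1] [ 0.5287 -0.1497  0.1128]
13.2 34.4 [ 0.5 -0.6 -1.4] [ 0.5287 -0.1497  0.1128]
```

View pics/w2.png

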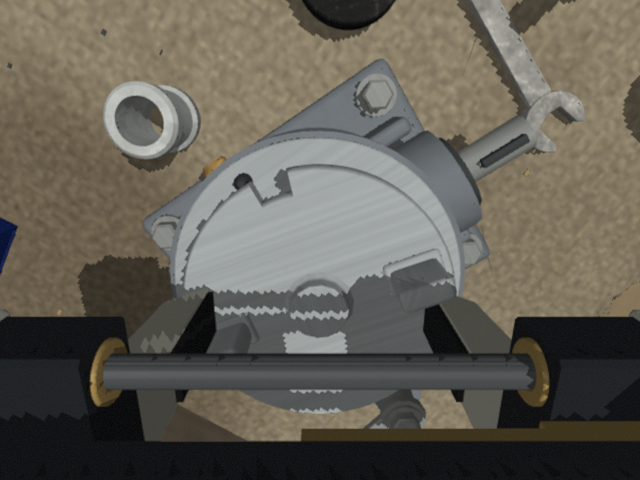

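The dowel shows at (243,181), and the notch corners are at about (251,177) and (288,168) on the rim, with its bottom at (264,204)-(286,192). The remaining turn is counter-clockwise in the world.

Run:
```python
from h import *
c=np.load('c2.npy',allow_pickle=True).item()
b=ray(c,320,305,.114)[:2]; print('boss',b)
for n,u,v,z in [('dowel',243,179,.0945),('nL',251,177,.106),('nR',288,168,.106),('bL',264,204,.106),('bR',286,192,.106),('bolt',375,92,.02),('bolt2',166,230,.02)]:
    p=ray(c,u,v,z)[:2]; d=p-C; print(n,p.round(4),np.hypot(*d).round(4),np.degrees(np.arctan2(d[1],d[0])).round(1))
im=cv2.imread('pics/w2.png'); cv2.imwrite('pics/w2c.png',cv2.resize(im[140:230,200:320],None,fx=6,fy=6,interpolation=cv2.INTER_CUBIC))
```

```text
boss [ 0.5273918  -0.14606986]
dowel [ 0.4704 -0.1226] 0.0633 154.9
nL [ 0.4734 -0.1173] 0.0632 149.3
nR [ 0.4839 -0.1056] 0.062 135.0
bL [ 0.4838 -0.1239] 0.0508 149.8
bR [ 0.4886 -0.1144] 0.0525 138.1
bolt [ 0.5033 -0.0531] 0.0994 104.2
bolt2 [ 0.4416 -0.1975] 0.0986 -150.8
```

View pics/w2c.png

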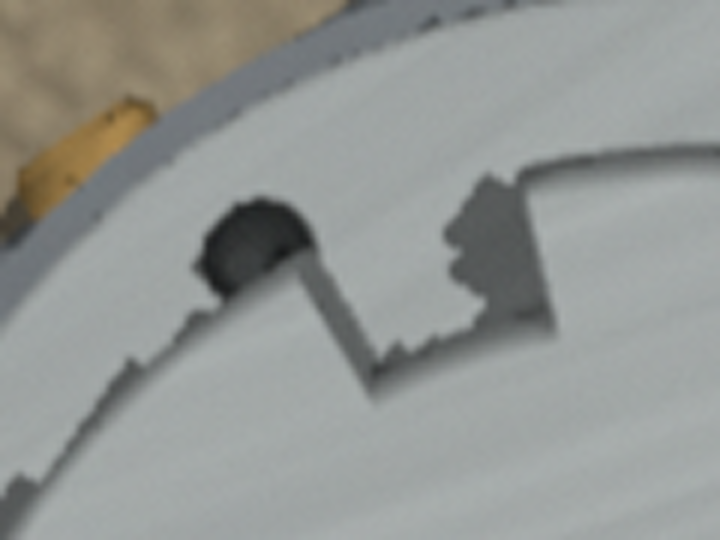

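Run:
```python
from h import *
c=np.load('c2.npy',allow_pickle=True).item()
for n,u,v,z in [('dowel',243,182,.0945),('nL',250,182.5,.106),('nR',287,170,.106),('bL',262.5,206.3,.106),('bR',292,195,.106)]:
    p=ray(c,u,v,z)[:2]; d=p-C; print(n,p.round(4),np.hypot(*d).round(4),np.degrees(np.arctan2(d[1],d[0])).round(1))
```

```text
dowel [ 0.4711 -0.1238] 0.0622 155.6
nL [ 0.4742 -0.1195] 0.0613 150.7
nR [ 0.484  -0.1065] 0.0613 135.5
bL [ 0.4838 -0.1251] 0.0502 150.9
bR [ 0.4914 -0.1141] 0.0507 135.7
```

Notch is at 143.1° and dowel at about 156°, so I'll turn a further 13° and check again.

Run:
```python
from h import *
turn([13]); manip.sleep(.2); print(yaw(),manip.current_clock(),manip.current_force())
c,im=shot('wrist','w3'); np.save('c3.npy',c,allow_pickle=True)
p=proj(c,[*(C+.062*np.array([np.cos(2.72),np.sin(2.72)])),.1]).astype(int); print(p)
x,y=p-[60,45]; print(x,y)
cv2.imwrite('pics/w3c.png',cv2.resize(im[y:y+90,x:x+120],None,fx=6,fy=6,interpolation=cv2.INTER_CUBIC))
```

```text
47.393880145214546 13.875 [0.0901868  0.33322968 0.34392381]
[269 170]
209 125
```

View pics/w3c.png

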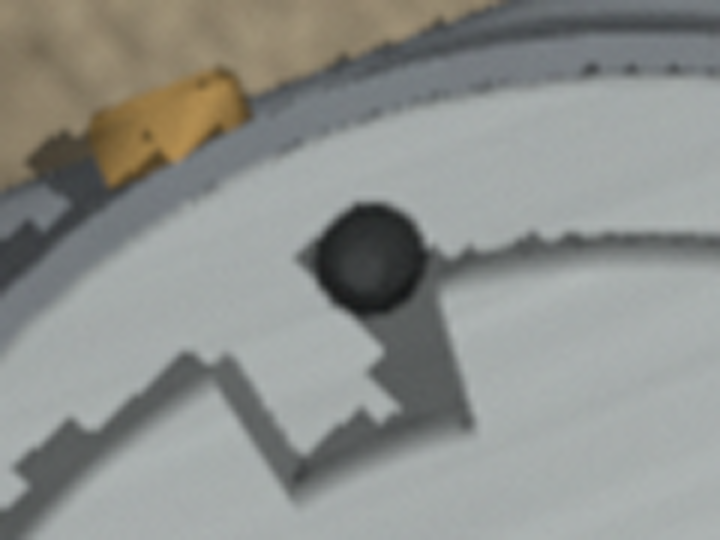

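Run:
```python
from h import *
c=np.load('c3.npy',allow_pickle=True).item()
for n,u,v,z in [('dowel',370,258,.0945),('nL',220,372,.106),('nR',440,280,.106),('bL',295,500,.106),('bR',475,432,.106)]:
    p=ray(c,209+u/6,125+v/6,z)[:2]; d=p-C; print(n,p.round(4),np.hypot(*d).round(4),np.degrees(np.arctan2(d[1],d[0])).round(1))
```

```text
dowel [ 0.4707 -0.1242] 0.0623 156.1
nL [ 0.469  -0.1352] 0.0604 166.3
nR [ 0.4748 -0.1197] 0.0608 150.6
bL [ 0.4789 -0.1379] 0.0502 166.6
bR [ 0.484  -0.1252] 0.05 151.0
```

Notch is at 158.6° and dowel at 156.1°, so it coasted about 2.5° too far. I'll nudge it back about 2° with the fingers on the other side of the lugs.

Run:
```python
from h import *
manip.servo_line([*C,.16],vel=.12)
turn([94-yaw()])
manip.servo_line([*C,.112],vel=.08)
print(yaw())
for t in (90,88.5,87.3,86.2,85.2,84.3):
    turn([t-yaw()])
manip.sleep(.2); print(yaw(),manip.current_clock(),manip.current_force())
c,im=shot('wrist','w4'); np.save('c4.npy',c,allow_pickle=True)
p=proj(c,[*(C+.062*np.array([np.cos(2.72),np.sin(2.72)])),.1]).astype(int)
x,y=p-[60,45]; print(x,y)
cv2.imwrite('pics/w4c.png',cv2.resize(im[y:y+90,x:x+120],None,fx=6,fy=6,interpolation=cv2.INTER_CUBIC))
```

```text
94.0144843150711
84.30190126270053 17.7083 [-0.09836343  0.09174814  0.23656347]
304 124
```

View pics/w4c.png

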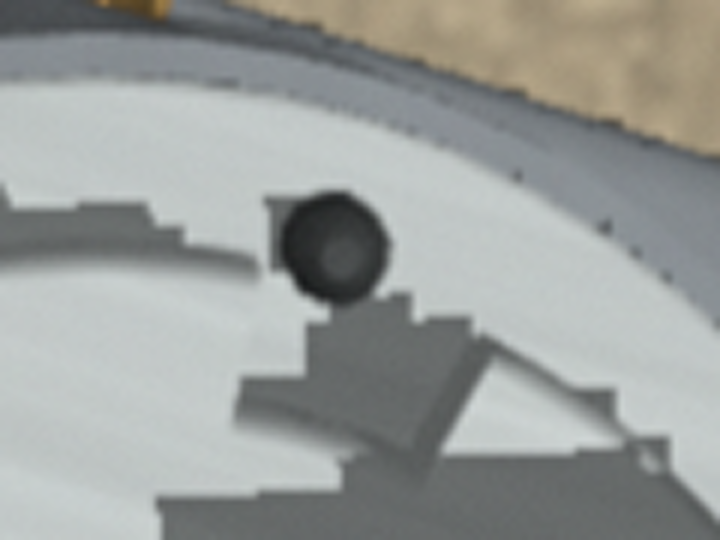

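Run:
```python
from h import *
c=np.load('c4.npy',allow_pickle=True).item()
for n,u,v,z in [('dowel',335,248,.0945),('nL',258,275,.106),('nR',490,350,.106),('bL',235,425,.106),('bR',428,492,.106)]:
    p=ray(c,304+u/6,124+v/6,z)[:2]; d=p-C; print(n,p.round(4),np.hypot(*d).round(4),np.degrees(np.arctan2(d[1],d[0])).round(1))
```

```text
dowel [ 0.4701 -0.1253] 0.0624 157.2
nL [ 0.4698 -0.1317] 0.0606 162.9
nR [ 0.4765 -0.1162] 0.0611 147.0
bL [ 0.48   -0.1341] 0.0502 162.1
bR [ 0.4861 -0.121 ] 0.0505 145.6
```

Notch is at about 155° and dowel at 157.2°, inside the ±4° tolerance and helped by the conical nose. I'll press the boss, watching force and depth.

Run:
```python
from h import *
turn([1.5])
manip.servo_line([*C,.165],vel=.12)
effector.close(5)
turn([-30])
manip.servo_line([*C,.118],vel=.1)
f0=np.array(manip.current_force()); print('f0',f0,manip.current_clock())
z=.118
while z>.092:
    z-=.002; manip.servo_line([*C,z],vel=.03)
    f=np.array(manip.current_force())-f0; p=manip.current_tool_pos(); print(round(z,3),round(p[2],4),f.round(1))
    if p[2]<.106 and f[2]>26 or f[2]>35: break
print(manip.current_clock())
```

```text
f0 [ 0.29584961 -0.04132446  0.00977079] 21.2083
0.116 0.1164 [-0.3 -0.3 -0.3]
0.114 0.1144 [0.8 0.1 1. ]
0.112 0.1128 [-1.1  0.5  5.9]
0.11 0.111 [-1.8  0.5  7.7]
0.108 0.109 [-1.1  0.6  7.6]
0.106 0.1071 [-1.  -0.5  8. ]
0.104 0.1051 [-1.9 -0.2  8.6]
0.102 0.1042 [-5.2 -0.  18.3]
0.1 0.1041 [-12.5   1.6  35.5]
23.4583
```

Seated: TCP stopped at 0.1041, which matches the flush height, with force rising. Next I'll refine the keeper's location from the saved w1 picture, where the bolt is at (408,140) and the tab top runs (443,127)-(505,134).

Run:
```python
from h import *
manip.servo_line([*C,.165],vel=.12)
w=viewer.get_calibration('wrist'); M=R.from_quat(manip.current_tcp_rot()).as_matrix()
t=M.T@(w['eye']-manip.current_tool_pos()); A=M.T@R.from_quat(w['attitude']).as_matrix()
M1=R.from_quat(down(np.radians(-87))).as_matrix()
c=dict(w,eye=np.array([.52822,-.14961,.11256])+M1@t,attitude=R.from_matrix(M1@A).as_quat())
pv=ray(c,408,138,.110)[:2]; print('pivot',pv, 'case-derived',C+.082*np.array([np.cos(np.radians(-22.8)),np.sin(np.radians(-22.8))]))
for u,v,z in [(443,127,.123),(505,134,.123),(474,131,.123)]:
    p=ray(c,u,v,z)[:2]; d=p-pv; print(p.round(4),np.hypot(*d),np.degrees(np.arctan2(d[1],d[0])))
a=ray(c,443,127,.123)[:2];b=ray(c,505,134,.123)[:2];d=b-a;print('tab dir',np.degrees(np.arctan2(d[1],d[0])),np.hypot(*d))
print(yaw(),manip.current_q()[6],manip.current_clock())
```

```text
pivot [ 0.60351481 -0.1809384 ] case-derived [ 0.60329278 -0.18127628]
[ 0.6086 -0.19  ] 0.01043858013616611 -60.710207001588145
[ 0.6074 -0.2125] 0.03177190785620698 -82.9972434140605
[ 0.6078 -0.2013] 0.02077361068245588 -77.99363249573427
tab dir -93.14708285148889 0.022464702813116515
55.78466250902128 0.9062369048660763 24.15
```

```bash
cat >> h.py <<'E'
PV=np.array([.6034,-.1811])
def kp(theta,x,y=.021):
    a=np.radians(-112.8)-theta; t=np.array([np.cos(a),np.sin(a)]); n=np.array([t[1],-t[0]])
    return PV+y*t+x*n, a  # tool yaw (B: tool x along push): push angle -90 = a-180
E
python3 - <<'E'
from h import *
p,a=kp(-.34,-.028)
manip.move_pose([*p,.165],down(a-np.pi))
print(manip.current_q(),yaw(),manip.current_clock())
manip.servo_line([*p,.115],vel=.1)
f0=np.array(manip.current_force()); print(f0,manip.current_clock())
try:
  for x in (-.024,-.021): 
    p,a=kp(-.34,x); manip.servo_line([*p,.114],vel=.05); print(x,(np.array(manip.current_force())-f0).round(1))
  for th in np.arange(-.22,1.66,.12):
    p,a=kp(th,-.0195); manip.servo_line([*p,.114],down(a-np.pi),vel=.04)
    f=np.array(manip.current_force())-f0; n=np.array([np.sin(a),-np.cos(a)]); tp=np.array(manip.current_tool_pos())
    print(round(th,2),'push',-(f[:2]@n).round(1),f.round(1),'lag',((p-tp[:2])@n*1000).round(1),round(manip.current_clock(),1))
    if np.hypot(*f[:2])>25: break
except manip.PlanningError as e: print(e)
E
```

```text
[ 0.78120482  0.67114534 -0.75487422  1.5647647   0.49390221  1.10868301
  1.42070788] 86.60452563690357 24.7083
[-0.07055654 -0.23383674  0.12364368] 25.3583
-0.024 [0.2 1.  0.2]
-0.021 [-0.7  0.1 -0. ]
-0.22 push 2.6 [ 2.5 -0.7  0.3] lag 0.8 26.1
-0.1 push 3.2 [ 3.  -1.1  0.2] lag 0.8 26.4
0.02 push 3.0 [ 2.8 -1.   2.2] lag 0.5 26.7
0.14 push 3.3 [ 3.2 -1.1  2. ] lag 0.4 26.9
0.26 push 4.3 [ 3.2 -2.9  2.8] lag 0.3 27.2
0.38 push 3.5 [ 2.2 -2.8  2.6] lag 0.2 27.5
0.5 push 4.5 [ 2.5 -3.8  3.2] lag 0.1 27.7
0.62 push 3.9 [ 1.2 -3.8  2.8] lag 0.1 28.0
0.74 push 2.8 [ 0.9 -2.7  2.7] lag -0.0 28.3
0.86 push 3.8 [ 1.  -3.6  2. ] lag -0.1 28.5
0.98 push 3.3 [-0.6 -3.5  1.6] lag -0.1 28.8
1.1 push 3.5 [-1.2 -3.6  1.8] lag -0.1 29.1
1.22 push 3.8 [-1.1 -3.8  1.1] lag -0.1 29.3
1.34 push 3.1 [-2.4 -2.7  0.9] lag -0.1 29.6
1.46 push 5.3 [-1.  -5.3  0.4] lag 0.6 29.9
1.58 push 7.0 [-0.2 -7.5  0.2] lag 2.3 30.1
```

Run:
```python
from h import *
_,a=kp(1.571,0); n=np.array([np.sin(a),-np.cos(a)])
for x in (-.0195,-.0175,-.0155,-.0135):
    p,a=kp(1.571,x); manip.servo_line([*p,.114],down(a-np.pi),vel=.03); manip.sleep(.15)
    f=np.array(manip.current_force()); d=np.array(manip.current_tool_pos())[:2]-PV
    print(x,f.round(1),'x_act',(d@n*1000).round(1),'y',(d@[np.cos(a),np.sin(a)]*1000).round(1))
    if np.hypot(*f[:2])>18: break
p,a=kp(1.571,-.026); manip.servo_line([*p,.114],vel=.08)
manip.servo_line([*p,.18],vel=.15)
manip.move_pose([.42,-.30,.30],down(a-np.pi)); manip.sleep(.2)
print(manip.current_force(),manip.current_clock())
ct=viewer.get_calibration('top'); im=viewer.get_image('top'); cv2.imwrite('pics/t5.png',im[:,:,::-1])
# numeric check: dark keeper-side pixels around pivot, before vs after, at tab height
old=cv2.imread('pics/top0.png').astype(int); new=im[:,:,::-1].astype(int)
for th in (-.34,0,.8,1.2,1.571):
    q,_=kp(th,-.006); u,v=proj(ct,[*q,.118]).round().astype(int); q2,_=kp(th,0,.028); u2,v2=proj(ct,[*q2,.1]).round().astype(int)
    print(th,(u,v),old[v,u],new[v,u],'toe',old[v2,u2],new[v2,u2])
```

```text
-0.0195 [ 0.7 -8.7  0.4] x_act -21.7 y 20.1
-0.0175 [ -1.2 -10.6   0.1] x_act -21.6 y 20.2
-0.0155 [ -3.2 -12.9   1.1] x_act -21.5 y 20.2
-0.0135 [ -4.9 -17.2   2.2] x_act -21.4 y 20.2
[-0.64294573 -0.5845295   0.5043947 ] 33.7083
-0.34 (np.int64(382), np.int64(182)) [171 176 181] [134 168 192] toe [199 204 209] [124 157 178]
0 (np.int64(383), np.int64(186)) [83 89 92] [130 160 185] toe [181 188 194] [125 159 182]
0.8 (np.int64(378), np.int64(193)) [105 113 119] [139 171 197] toe [192 192 190] [116 115 116]
1.2 (np.int64(374), np.int64(195)) [132 162 184] [131 159 182] toe [207 205 204] [111 113 114]
1.571 (np.int64(370), np.int64(195)) [95 92 91] [163 168 173] toe [123 121 122] [169 176 179]
```

The keeper is against a hard stop. I'll check its angle numerically from edge lines in a close wrist view before handing in.

Run:
```python
from h import *
manip.move_pose([.52,-.215,.22],down(np.radians(-69))); manip.sleep(.2)
c,im=shot('wrist','w5'); g=cv2.cvtColor(im,cv2.COLOR_BGR2GRAY)
print(proj(c,[*PV,.11]),manip.current_clock())
L=cv2.createLineSegmentDetector().detect(g)[0][:,0]
t=np.array([np.cos(np.radians(157.2)),np.sin(np.radians(157.2))]); n=np.array([t[1],-t[0]])
for s in L:
    for z,nm in ((.123,'tab'),(.102,'toe')):
        a=ray(c,s[0],s[1],z)[:2]-PV; b=ray(c,s[2],s[3],z)[:2]-PV; l=np.hypot(*(b-a)); m=(a+b)/2
        if l>.011 and np.hypot(*m)<.038:
            ang=np.degrees(np.arctan2(*(b-a)[::-1]))%180
            if nm=='tab' or abs(ang-157)<15: print(nm,'len',(l*1000).round(1),'ang',ang.round(1),'mid along/x',(m@t*1000).round(1),(m@n*1000).round(1))
```

```text
[315.64218394  99.90544364] 35.0083
tab len 13.2 ang 89.3 mid along/x 28.5 -12.7
tab len 13.2 ang 80.4 mid along/x 18.9 14.6
tab len 16.8 ang 67.2 mid along/x 5.5 27.5
tab len 25.0 ang 95.8 mid along/x 18.4 30.0
tab len 13.5 ang 94.8 mid along/x 23.7 26.5
tab len 16.5 ang 85.8 mid along/x 21.9 17.6
tab len 51.7 ang 67.8 mid along/x 8.1 36.5
tab len 15.1 ang 155.6 mid along/x 21.2 -8.4
toe len 16.4 ang 155.6 mid along/x 22.7 -8.7
tab len 15.1 ang 158.5 mid along/x 21.6 -5.5
toe len 16.4 ang 158.5 mid along/x 23.2 -5.5
tab len 13.2 ang 52.4 mid along/x 11.9 -15.8
tab len 16.1 ang 67.8 mid along/x 5.7 -20.9
```

The tab edges lie at 155.6° and 158.5° (mean 157°), which matches the case's x direction, so the keeper is at its stop.

```bash
python3 -c "
from h import *
manip.servo_line([.50,-.215,.26]); print(manip.current_force()); print(manip.hand_in())"
```

```text
[0.01868055 0.04537935 0.0678962 ]
the job is handed in; nothing more can be done
None
```

I turned the cover until its notch was over the dowel, pressed it down to its hard seat, and swung the keeper in to its stop. The job is handed in at about 36 s of the 67 s; no verdict was returned.

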